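# Take the spare pickup from the parts box and hold it over the guitar

### The job

On the guitar repair bench, lift the flap of the wooden parts box right back until it stays open by itself, and take out the wide metal-covered pickup that lies beneath it. Hold it, cover side up, a few centimetres straight above the empty pickup hole in the guitar and lined up lengthwise with the hole, as if about to fit it, and finish like that: still holding it in the air, with the flap left open. Nothing may touch the guitar; leave the slim pickup in the box and leave the other things on the bench where they are.

Things in the scene. Friction and masses are not known exactly. Their poses are not given: they have to be found in the camera images.
- flap_handle (a point): centre of the round head (28 mm across, 16 mm tall) of the dark wooden knob on the flap, the point to grip. Flap shut: 35 mm above the flap's top face, 108.5 mm above the bench, 140 mm from the hinge line towards the box's -x. The head's flat top is 8 mm higher; a 12 mm thick stem joins it to the flap
- flap_hinge (a point): middle of the flap's hinge line on the box's far (+x) rim, 65.5 mm above the bench, at the flap's underside. Axes are the flap's own and turn with it: y along the hinge (the box's y); -x along the flap to its knob edge; z out of its upper face. The knob's centre is at (-140, 0, 43) mm in these axes
- flap (a joint): flap angle in rad: 0 shut, growing as the knob edge goes up and over to the far side, 1.57 upright, 1.9 at its stop (leaning back). The hinge is stiff (about 0.25 N m of friction): the flap stays at any angle where it is left. It starts shut or up to 0.15 ajar
- parts_box: open wooden box fixed to the bench, 170 mm (x) by 260 mm (y) by 65 mm tall outside, walls and floor 8 mm thick, with a hinged wooden flap (170 x 260 x 8 mm, 0.2 kg) covering its whole top. Origin: centre of its underside, on the bench; +x is the hinge side, away from the robot
- wide_pickup: part to present: metal-covered guitar pickup, 70 mm long (x), 38 wide (y), 26 tall, with a flat tongue at each end of its base (84 mm over the tongues, 14 wide, 3 thick); about 130 g. Loose on the box floor, cover up, lengthwise along the box's x within 0.25 rad, about 58 mm from the box's middle in its +y or -y half. Origin: centre of underside; z out of the cover
- slim_pickup: black plastic slim pickup lying in the other half of the box, 70 mm long by 18 mm wide by 21 mm tall on a base 84 x 22 x 3 mm, about 80 g. Origin: centre of its underside, x lengthwise. To be left in the box
- guitar: electric guitar with an amber wooden body, fixed flat on its back on the bench, strings off. Body 45 mm thick, 320 mm wide (its x) and 375 mm long (its y), neck pointing along its +y; a metal bridge, tailpiece and three knobs towards its tail (-y) stand up to 15 mm above its top. Origin: on the bench, under the centre of the empty pickup hole; x across the body, y along the neck, z up
- pickup_hole (a point): centre of the mouth of the empty rectangular pickup hole in the guitar's top, 45 mm above the bench; hole 90 mm long (x, across the body) by 44 mm wide (y, along the neck), 28 mm deep; axes as the guitar's
- solder_spool: metal solder spool, 54 mm across, 46 mm tall, standing on the bench between box and guitar. Origin: centre of its underside
- glue_bottle: white glue bottle, 42 mm across, 100 mm tall, standing on the bench between box and guitar. Origin: centre of its underside
- screwdriver: screwdriver with a wooden handle, 190 mm long, 26 mm thick, lying on the bench between box and guitar, roughly along x. Origin: middle of its length, on the bench

How it is judged:
By the outcome, as a careful person would: the job done as asked, in the order asked, and still so for the second after the job is handed in, while the arm keeps its last pose, push and grip.
It also fails if it takes over 59 s, if anything falls off the work surface, if the arm or the gripper's body presses on something with over 40 N, if the wrist force passes 120 N, or if a joint passes its speed limit or range.

### The arm

A 6-joint arm with a two-finger parallel gripper is mounted at the origin on the work surface. World frame = base frame: x ahead of the robot, y to its left, z up, the work surface at z = 0. Lengths are in m, angles in rad, forces in N, time in s.
With the tool pointing down it reaches from about 0.35 to 0.975 m from the base axis. Payload 4.9 kg.
Tool frame: the origin (TCP) lies midway between the tips of the shut fingers; the grasp point (between the pads) lies manip.tcp_to_grasp behind it (manip.tcp_to_grasp is the distance from the TCP to the grasp point, in m); z points along the fingers, y is the line along which they close (so a half turn about z gives the same grasp; the last joint's range is limited). The gripper opens to 85 mm and grips with 20 to 120 N. Pads are 22 mm wide; open, the fingers measure 114 mm over their backs; the gripper's body (76 mm by 85 mm) begins 54 mm behind the grasp point. The pads swing forward as they close: fully open they stand 13 mm farther back than shut.
Start: joints at [-1.335, 0.053, 1.613, -0, 1.476, -0.119], TCP at [0.217, -0.586, 0.231] pointing down, gripper open.
Joint ranges: [-3.01, 3.01], [-1.01, 2.22], [0.06, 2.58], [-1.02, 4.17], [0.09, 2.62], [-3.14, 3.14]. Speed limits (rad/s): [2.57, 2.57, 3.14, 3.14, 3.14, 3.14].

### API

Orientations are given as a unit quaternion [w, x, y, z].
In Python, from plant import manip, grab_frame, calibration, job_done gives the robot as it stands.
- The arm moves only by the tool send_rows, never from a script. Its argument "rows" is a list of rows, each an object of numbers: "x", "y", "z": the shift along the tool's x, y, z normalised to -1 to 1, where 1 is 15 cm; "wx", "wy", "wz": the turn, a rotation vector about the tool's x, y, z normalised to -1 to 1, where 1 is pi/4 rad; "hand": the opening, from -1 (shut) to 1 (fully open). In form: [{"x": .., "y": .., "z": .., "wx": .., "wy": .., "wz": .., "hand": ..}, ...]. A call has exactly 10 rows; each row shifts and turns the commanded pose from where the row before left it, along the tool's axes as they then stand; what a row does not reach is not made up. A row lasts 1/12 s, in which the tool goes at most 41.7 mm and 7.16 degrees, less where a joint would pass 70% of its speed; a pose out of reach is approached as far as the arm can. A call with a number of a shift or a turn outside -1 to 1 is refused whole. A call with a gripper value outside its range is refused whole. The fingers move at their own pace and stop on an object; the grip force is fixed at half the most. Time passes only in rows, so rows that do not move let the fingers close, or fill a call up. It gives the time, the measured TCP pose, the force, the opening and the grip force at its end, in the units of the state.
- manip.state(): the state, without advancing time (a new reading comes with each control period).
- grab_frame(name): name is "scene" or "top"; returns the picture (384x512x3 uint8, blue, green, red); there is no depth.
- calibration(name): a dict with "camera_matrix" (3x3 intrinsics, pixels), "R" (3x3) and "t" (3): a world point X has camera coordinates R X + t. Camera axes: x right, y down, z forward; pixel columns grow to the right and rows downward; lengths in m; the calibration is good to about 2 mm. A picture is of the moment at which its call begins. calibration takes no time and is no camera call.
- job_done(): hands the job in; it is judged then, once.
The state is a dict: "time": time; "joint_pos": joint angles; "joint_vel": joint speeds; "joint_efforts": joint torques, N m; "tool_pos": TCP position; "tool_rot": TCP orientation; "contact_force": force on the tool from outside, world axes, zero at the start; "ft_torque": the same for the moment, N m; "gripper_width": opening from 0.0 (shut) to 1.0 (fully open); "grasp_force": force on a finger pad.
Only numpy, scipy, OpenCV 4.12 (cv2) and the standard library are available. Lean on these libraries where they do the work, as an engineer would, in place of code of your own. Each camera call takes 0.05 s, during which the arm holds its last target. There are 200 camera calls.

## Working session

There is one attempt and no reset: what is moved stays moved. The work goes in short steps, Python scripts to look and compute and a tool call to move; the robot and the scene stay as the last step left them, time stands still between calls to the robot, and variables do not carry over. Pictures are saved under pics/ and viewed, at most 10 in all, crops included, and the job is handed in when it is done.

Besides the shell and the picture viewer there is one more tool, called after ">>>" as name(argument=value, ...), one argument or row to a line, values as JSON. send_rows: Moves the arm, as the interface text tells. Scaled input: -1 to 1 covers 15 cm each way for a shift and pi/4 rad each way for a turn. Its arguments: {"type":"object","properties":{"rows":{"type":"array","items":{"type":"object","properties":{"x":{"type":"number","minimum":-1,"maximum":1},"y":{"type":"number","minimum":-1,"maximum":1},"z":{"type":"number","minimum":-1,"maximum":1},"wx":{"type":"number","minimum":-1,"maximum":1},"wy":{"type":"number","minimum":-1,"maximum":1},"wz":{"type":"number","minimum":-1,"maximum":1},"hand":{"type":"number"}}}}},"required":["rows"]}

```bash
ls; mkdir -p pics; python3 - <<'E'
from plant import manip, grab_frame, calibration
import cv2
for n in("scene","top"):
    cv2.imwrite(f"pics/{n}0.png",grab_frame(n)); c=calibration(n); print(n,c)
s=manip.state(); print(s, manip.tcp_to_grasp)
E
```

```text
pics
scene {'camera_matrix': array([[376.96258792,   0.        , 251.28908581],
       [  0.        , 376.96258792, 186.82300562],
       [  0.        ,   0.        ,   1.        ]]), 'R': array([[-0.91349491,  0.40663808,  0.01313478],
       [ 0.25468525,  0.59671916, -0.76096102],
       [-0.3172735 , -0.69178878, -0.64866463]]), 't': array([ 0.55180857, -0.04805946,  1.19432451])}
top {'camera_matrix': array([[428.97046689,   0.        , 257.58446753],
       [  0.        , 428.97046689, 185.46182843],
       [  0.        ,   0.        ,   1.        ]]), 'R': array([[-3.12877529e-04, -9.99858660e-01,  1.68095741e-02],
       [-9.81729537e-01, -2.89143218e-03, -1.90259705e-01],
       [ 1.90281418e-01, -1.65619834e-02, -9.81589875e-01]]), 't': array([-0.05521718,  0.57153351,  0.97420997])}
{'time': 0.1, 'joint_pos': array([-1.33500524e+00,  5.33114673e-02,  1.61416062e+00, -1.90262242e-05,
        1.47601454e+00, -1.19018722e-01]), 'joint_vel': array([-7.83294395e-04, -1.14297936e-03, -2.58964759e-03,  6.28084707e-04,
       -4.69105417e-05, -2.02388494e-03]), 'joint_efforts': array([-4.35214197e-04, -3.94906104e+01, -3.71362925e+01, -1.04637666e-04,
        3.94812261e-03, -5.23751325e-06]), 'tool_pos': array([ 0.21698285, -0.58551803,  0.23017083]), 'tool_rot': array([-9.44822744e-04,  9.84304376e-01,  1.76476621e-01, -6.47130835e-05]), 'contact_force': array([0.02960502, 0.0950114 , 0.28255331]), 'ft_torque': array([0.03917857, 0.00075772, 0.00455157]), 'grasp_force': 0.0, 'gripper_width': 0.9998703560126798} 0.0187
```

View pics/scene0.png

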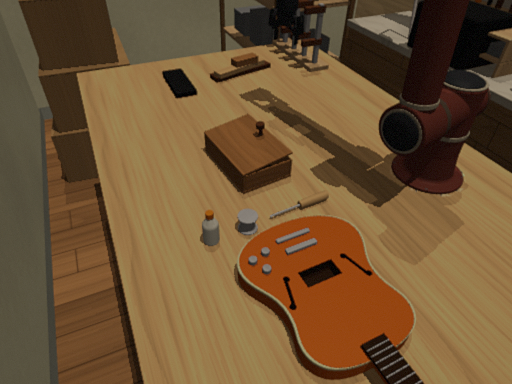

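View pics/top0.png

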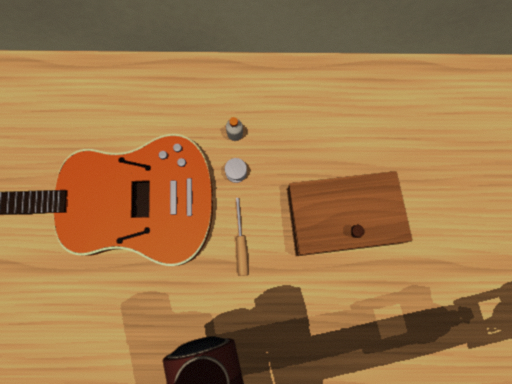

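The top view shows the flap at (290–410, 172–255) with its knob at about (357,231), and the hole at about (141,199). In the scene view the knob is near (260,127). The spool, bottle and screwdriver stand between box and guitar. Next I measure these.

```bash
cat > h.py <<'E'
import numpy as np, cv2
from plant import manip, grab_frame, calibration
def ray(n,uv):
    c=calibration(n);K,R,t=c["camera_matrix"],c["R"],np.array(c["t"])
    d=R.T@np.linalg.solve(K,[uv[0],uv[1],1.]);return -R.T@t,d/np.linalg.norm(d)
def plane(n,uv,z):
    o,d=ray(n,uv);return o+d*(z-o[2])/d[2]
def tri(a,b):
    (o1,d1),(o2,d2)=ray("scene",a),ray("top",b)
    s=np.linalg.lstsq(np.c_[d1,-d2],o2-o1,rcond=None)[0]
    p,q=o1+s[0]*d1,o2+s[1]*d2;return (p+q)/2,np.linalg.norm(p-q)
def blobs(mask,lo,hi):
    return [c for c in cv2.findContours(mask.astype(np.uint8),cv2.RETR_EXTERNAL,cv2.CHAIN_APPROX_NONE)[0] if lo<cv2.contourArea(c)<hi]
E
python3 - <<'E'
from h import *
np.set_printoptions(precision=4,suppress=True)
T=cv2.imread("pics/top0.png");S=cv2.imread("pics/scene0.png")
def dark(I,x0,y0,x1,y1,th):
    m=np.zeros(I.shape[:2]);m[y0:y1,x0:x1]=I[y0:y1,x0:x1].max(2)<th;return m
for n,I,b in(("top",T,(335,212,380,250)),("scene",S,(248,115,272,140))):
    for th in(40,50,60,70,85):
        print(n,th,[(cv2.boundingRect(c),cv2.contourArea(c)) for c in blobs(dark(I,*b,th),15,2000)])
for th in(60,80):
    for c in blobs(dark(T,120,170,160,225,th),200,3000):
        r=cv2.minAreaRect(c);print("hole",r,[plane("top",p,.045)[:2] for p in cv2.boxPoints(r)],plane("top",r[0],.045))
# flap outline
hsv=cv2.cvtColor(T,cv2.COLOR_BGR2HSV)
m=np.zeros(T.shape[:2]);m[160:265,275:425]=T[160:265,275:425].max(2)<135
for c in blobs(m,3000,20000):
    q=cv2.approxPolyDP(cv2.convexHull(c),4,True)[:,0];print("box",q.tolist())
o=[cv2.resize(T[160:270,275:425],None,fx=4,fy=4),cv2.resize(S[105:195,195:300],None,fx=4.8,fy=4.8)]
cv2.imwrite("pics/c1.png",np.vstack([cv2.copyMakeBorder(i,0,0,0,max(0,600-i.shape[1]),0)[:,:600] for i in o])[:, :]) 
I=cv2.imread("pics/c1.png");cv2.imwrite("pics/c1.png",cv2.resize(I,None,fx=.67,fy=.67));print(I.shape)
E
```

```text
top 40 []
top 50 []
top 60 [((351, 226, 9, 11), 16.0)]
top 70 [((351, 225, 13, 13), 111.5)]
top 85 [((351, 225, 13, 13), 123.0)]
scene 40 [((256, 125, 8, 11), 28.5)]
scene 50 [((256, 125, 8, 12), 35.0)]
scene 60 [((254, 124, 10, 13), 50.0)]
scene 70 [((253, 122, 11, 15), 75.5)]
scene 85 [((253, 122, 11, 15), 86.5)]
hole ((140.0, 198.5), (35.0, 16.0), 90.0) [array([0.5837, 0.249 ]), array([0.5838, 0.2105]), array([0.4988, 0.2064]), array([0.4987, 0.2443])] [0.5409 0.2275 0.045 ]
hole ((139.5, 198.5), (35.0, 17.0), 90.0) [array([0.5837, 0.2514]), array([0.5838, 0.2105]), array([0.4988, 0.2064]), array([0.4987, 0.2467])] [0.5409 0.2287 0.045 ]
box [[395, 172], [410, 241], [295, 254], [288, 185]]
(872, 600, 3)
```

View pics/c1.png

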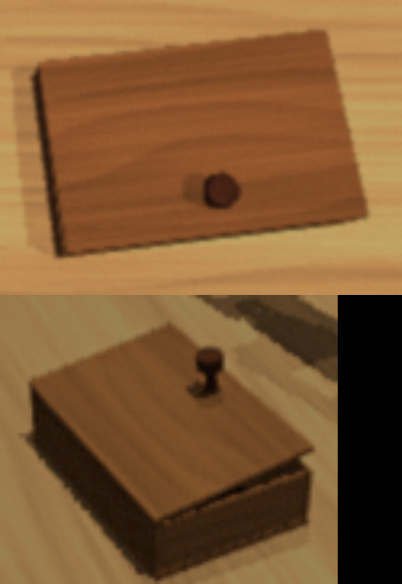

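The crop shows the flap slightly ajar. The knob head is at top (357,231) and scene (260,125), and the flap corners in the top view are about (291,184), (397,171), (412,239.5) and (299,254).

```bash
python3 - <<'E'
from h import *
np.set_printoptions(precision=4,suppress=True)
T=cv2.imread("pics/top0.png")
k,e=tri((260,125),(357,231));print("knob",k,e)
A,B=plane("top",(291,184.2),.0735),plane("top",(396.6,171.2),.0735)
y=A-B;print("far edge",A,B,np.linalg.norm(y),"yaw",np.arctan2(-y[0],y[1]))
for a in(.05,.1,.15):
    z=.0735+.17*np.sin(a);C,D=plane("top",(298.9,254),z),plane("top",(412,239.5),z)
    print(a,"near",C,D,np.linalg.norm(C-D),np.arctan2(-(C-D)[0],(C-D)[1]),"depth",np.linalg.norm((A+B-C-D)[:2])/2)
# hole edges subpixel: rows 185..212, red-channel half crossing
R=T[:,:,2].astype(float)
L=[];Q=[]
for r in range(186,212):
    row=R[r,120:165];th=(row.max()+row.min())/2;i=np.where(row<th)[0];i=i[(i>5)&(i<35)]
    a,b=i[0],i[-1]
    L.append((120+a-(th-row[a])/(row[a-1]-row[a]),r));Q.append((120+b+(th-row[b])/(row[b+1]-row[b]),r))
U=[];V=[]
for c in range(135,148):
    col=R[175:222,c];th=(col.max()+col.min())/2;i=np.where(col<th)[0]
    a,b=i[0],i[-1];U.append((c,175+a-(th-col[a])/(col[a-1]-col[a])));V.append((c,175+b+(th-col[b])/(col[b+1]-col[b])))
fits=[]
for n,P in(("L+y",L),("R-y",Q),("U+x",U),("D-x",V)):
    W=np.array([plane("top",p,.045)[:2] for p in P]).astype(np.float32)
    f=cv2.fitLine(W,cv2.DIST_HUBER,0,.001,.001).ravel();print(n,f,W.mean(0),np.median(W,0))
# neck edges dark
g=T.max(2);P1=[]
# glue, spool, screwdriver rough
for n,uv,z in(("glue",(233.5,121),.1),("spool",(235,168),.046),("sdtip",(238,198),.01),("sdend",(242,274),.013)):print(n,plane("top",uv,z))
hsv=cv2.cvtColor(T,cv2.COLOR_BGR2HSV)
m=(hsv[...,1]>200)&(hsv[...,0]<14)&(hsv[...,2]>130)
c=max(blobs(m,3000,1e5),key=cv2.contourArea);h=np.array([plane("top",p,.045)[:2] for p in c[:,0]])
print("guitar bounds",h.min(0),h.max(0))
E
```

```text
knob [ 0.4563 -0.2713  0.126 ] 0.0008761768543422386
far edge [ 0.5714 -0.1331  0.0735] [ 0.6037 -0.3859  0.0735] 0.2548291998759647 yaw 0.12734953386856823
0.05 near [ 0.4082 -0.1478  0.082 ] [ 0.4412 -0.4084  0.082 ] 0.2626899495627493 0.12572573832500633 depth 0.16390288149385465
0.1 near [ 0.4079 -0.1468  0.0905] [ 0.4406 -0.4052  0.0905] 0.26042726918928044 0.12572573832500647 depth 0.16410019295020392
0.15 near [ 0.4077 -0.1459  0.0989] [ 0.44   -0.402   0.0989] 0.25817591403219853 0.1257257383250062 depth 0.1643233150521147
L+y [0.9988 0.0487 0.5404 0.249 ] [0.5409 0.2491] [0.5409 0.2491]
R-y [0.9994 0.0341 0.5449 0.2067] [0.541  0.2066] [0.541  0.2068]
U+x [ 0.0509 -0.9987  0.5856  0.226 ] [0.5855 0.2274] [0.5852 0.2274]
D-x [ 0.0211 -0.9998  0.4969  0.2214] [0.4968 0.2229] [0.4969 0.2229]
glue [0.7178 0.0031 0.1   ]
spool [0.6166 0.0005 0.046 ]
sdtip [ 0.5484 -0.0064  0.01  ]
sdend [ 0.363  -0.0177  0.013 ]
guitar bounds [0.3909 0.0593] [0.695  0.4297]
```

>>> send_rows(
  rows=[
    {"wz": 0.145, "hand": 1},
    {"wz": 0.145, "hand": 1},
    {"x": 0.16, "y": -0.16, "hand": 1},
    {"x": 0.16, "y": -0.16, "hand": 1},
    {"x": 0.16, "y": -0.16, "hand": 1},
    {"x": 0.16, "y": -0.16, "hand": 1},
    {"x": 0.16, "y": -0.16, "hand": 1},
    {"x": 0.16, "y": -0.16, "hand": 1},
    {"x": 0.16, "y": -0.16, "hand": 1},
    {"x": 0.16, "y": -0.16, "hand": 1},
  ],
)

```text
invalid input at $.rows[0]: expected keys x, y, z, wx, wy, wz, hand
```

```bash
cat >> h.py <<'E'
from scipy.spatial.transform import Rotation as Ro
def go(p,yaw):
    "remaining shift/turn to TCP p, tool down at yaw, in move units (turn listed for current tool axes)"
    s=manip.state();q=s["tool_rot"];R=Ro.from_quat([q[1],q[2],q[3],q[0]])
    G=Ro.from_euler("z",yaw)*Ro.from_euler("x",np.pi)
    w=(R.inv()*G).as_rotvec()
    print("t",round(s["time"],2),"pos",s["tool_pos"].round(4),"F",s["contact_force"].round(1),"w",round(s["gripper_width"],3),"g",round(s["grasp_force"],1))
    print("shift now",(R.inv().apply(p-s["tool_pos"])/.15).round(3),"after turn",(G.inv().apply(p-s["tool_pos"])/.15).round(3),"turn",(w/(np.pi/4)).round(3))
E
python3 -c "
from h import *
go(np.array([.4563,-.2713,.108]),.127)"
```

```text
t 0.1 pos [ 0.217  -0.5855  0.2302] F [0.  0.1 0.3] w 1.0 g 0.0
shift now [ 2.224 -1.408  0.818] after turn [ 1.848 -1.876  0.814] turn [-0.002  0.     0.29 ]
```

All keys are required.

>>> send_rows(
  rows=[
    {"x": 0, "y": 0, "z": 0, "wx": 0, "wy": 0, "wz": 0.145, "hand": 1},
    {"x": 0, "y": 0, "z": 0, "wx": 0, "wy": 0, "wz": 0.145, "hand": 1},
    {"x": 0.16, "y": -0.16, "z": 0, "wx": 0, "wy": 0, "wz": 0, "hand": 1},
    {"x": 0.16, "y": -0.16, "z": 0, "wx": 0, "wy": 0, "wz": 0, "hand": 1},
    {"x": 0.16, "y": -0.16, "z": 0, "wx": 0, "wy": 0, "wz": 0, "hand": 1},
    {"x": 0.16, "y": -0.16, "z": 0, "wx": 0, "wy": 0, "wz": 0, "hand": 1},
    {"x": 0.16, "y": -0.16, "z": 0, "wx": 0, "wy": 0, "wz": 0, "hand": 1},
    {"x": 0.16, "y": -0.16, "z": 0, "wx": 0, "wy": 0, "wz": 0, "hand": 1},
    {"x": 0.16, "y": -0.16, "z": 0, "wx": 0, "wy": 0, "wz": 0, "hand": 1},
    {"x": 0.16, "y": -0.16, "z": 0, "wx": 0, "wy": 0, "wz": 0, "hand": 1},
  ],
)

```text
time: 0.93
tool_pos: [0.3838, -0.3696, 0.2308]
tool_rot: [-0.0, 0.998, 0.063, -0.0]
contact_force: [1.2, -0.1, -0.2]
gripper_width: 1.0
grasp_force: 0.0
```

```bash
python3 -c "
from h import *
go(np.array([.4563,-.2713,.108]),.127)"
```

```text
t 0.93 pos [ 0.3838 -0.3696  0.2308] F [ 1.2 -0.1 -0.2] w 1.0 g 0.0
shift now [ 0.563 -0.588  0.819] after turn [ 0.563 -0.589  0.819] turn [-0.001  0.    -0.   ]
```

>>> send_rows(
  rows=[
    {"x": 0.141, "y": -0.147, "z": 0, "wx": 0, "wy": 0, "wz": 0, "hand": 1},
    {"x": 0.141, "y": -0.147, "z": 0, "wx": 0, "wy": 0, "wz": 0, "hand": 1},
    {"x": 0.141, "y": -0.147, "z": 0, "wx": 0, "wy": 0, "wz": 0, "hand": 1},
    {"x": 0.14, "y": -0.147, "z": 0, "wx": 0, "wy": 0, "wz": 0, "hand": 1},
    {"x": 0, "y": 0, "z": 0.1, "wx": 0, "wy": 0, "wz": 0, "hand": 1},
    {"x": 0, "y": 0, "z": 0.1, "wx": 0, "wy": 0, "wz": 0, "hand": 1},
    {"x": 0, "y": 0, "z": 0.1, "wx": 0, "wy": 0, "wz": 0, "hand": 1},
    {"x": 0, "y": 0, "z": 0, "wx": 0, "wy": 0, "wz": 0, "hand": 1},
    {"x": 0, "y": 0, "z": 0, "wx": 0, "wy": 0, "wz": 0, "hand": 1},
    {"x": 0, "y": 0, "z": 0, "wx": 0, "wy": 0, "wz": 0, "hand": 1},
  ],
)

```text
time: 1.77
tool_pos: [0.456, -0.2734, 0.1869]
tool_rot: [0.0, 0.998, 0.063, 0.0]
contact_force: [-0.0, 0.9, 0.2]
gripper_width: 0.996
grasp_force: 0.0
```

```bash
python3 -c "
from h import *
go(np.array([.4563,-.2713,.108]),.127)
cv2.imwrite('pics/s1.png',grab_frame('scene')[60:220,150:360].repeat(3,0).repeat(3,1))"
```

```text
t 1.77 pos [ 0.456  -0.2734  0.1869] F [-0.   0.9  0.2] w 0.996 g 0.0
shift now [ 0.004 -0.014  0.526] after turn [ 0.004 -0.013  0.526] turn [ 0.001 -0.001 -0.   ]
```

View pics/s1.png

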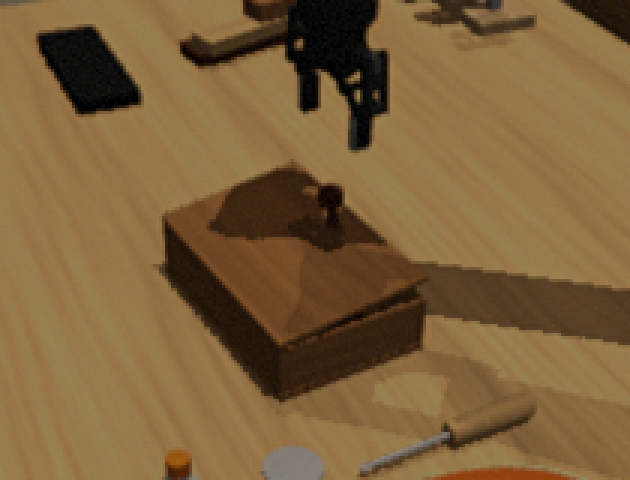

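The open fingers (crop 308,100 and 360,140) straddle the knob (330,190). I go down and close.

>>> send_rows(
  rows=[
    {"x": 0.004, "y": -0.013, "z": 0.1, "wx": 0, "wy": 0, "wz": 0, "hand": 1},
    {"x": 0, "y": 0, "z": 0.11, "wx": 0, "wy": 0, "wz": 0, "hand": 1},
    {"x": 0, "y": 0, "z": 0.11, "wx": 0, "wy": 0, "wz": 0, "hand": 1},
    {"x": 0, "y": 0, "z": 0.11, "wx": 0, "wy": 0, "wz": 0, "hand": 1},
    {"x": 0, "y": 0, "z": 0.096, "wx": 0, "wy": 0, "wz": 0, "hand": 1},
    {"x": 0, "y": 0, "z": 0, "wx": 0, "wy": 0, "wz": 0, "hand": -1},
    {"x": 0, "y": 0, "z": 0, "wx": 0, "wy": 0, "wz": 0, "hand": -1},
    {"x": 0, "y": 0, "z": 0, "wx": 0, "wy": 0, "wz": 0, "hand": -1},
    {"x": 0, "y": 0, "z": 0, "wx": 0, "wy": 0, "wz": 0, "hand": -1},
    {"x": 0, "y": 0, "z": 0, "wx": 0, "wy": 0, "wz": 0, "hand": -1},
  ],
)

```text
time: 2.65
tool_pos: [0.4573, -0.2741, 0.1097]
tool_rot: [0.004, 0.998, 0.064, 0.001]
contact_force: [-3.0, -5.5, 2.6]
gripper_width: 0.302
grasp_force: 58.7
```

```bash
python3 - <<'E'
from h import *
go(np.array([.4563,-.2713,.108]),.127)
# arc: tool-x / tool-z increments (tool down) for flap from a0 to 1.88
a0=.127
a=np.linspace(a0,1.88,31)
x=-.14*np.cos(a)+.043*np.sin(a);z=.14*np.sin(a)+.043*np.cos(a)
print(np.c_[a[1:],np.diff(x)/.15,-np.diff(z)/.15].round(3).tolist())
E
```

```text
t 2.65 pos [ 0.4573 -0.2741  0.1097] F [-3.  -5.5  2.6] w 0.302 g 58.7
shift now [-0.004 -0.019  0.011] after turn [-0.004 -0.019  0.011] turn [ 0.011 -0.003  0.001]
[[0.185, 0.025, -0.051], [0.244, 0.028, -0.05], [0.302, 0.031, -0.048], [0.361, 0.034, -0.046], [0.419, 0.036, -0.044], [0.478, 0.039, -0.042], [0.536, 0.041, -0.04], [0.594, 0.043, -0.037], [0.653, 0.045, -0.034], [0.711, 0.047, -0.032], [0.77, 0.049, -0.029], [0.828, 0.051, -0.026], [0.887, 0.052, -0.023], [0.945, 0.053, -0.02], [1.003, 0.055, -0.017], [1.062, 0.055, -0.014], [1.12, 0.056, -0.01], [1.179, 0.057, -0.007], [1.237, 0.057, -0.004], [1.296, 0.057, -0.0], [1.354, 0.057, 0.003], [1.413, 0.057, 0.006], [1.471, 0.056, 0.01], [1.529, 0.056, 0.013], [1.588, 0.055, 0.016], [1.646, 0.054, 0.019], [1.705, 0.052, 0.022], [1.763, 0.051, 0.025], [1.822, 0.05, 0.028], [1.88, 0.048, 0.031]]
```

>>> send_rows(
  rows=[
    {"x": 0.025, "y": 0, "z": -0.051, "wx": 0, "wy": 0, "wz": 0, "hand": -1},
    {"x": 0.028, "y": 0, "z": -0.05, "wx": 0, "wy": 0, "wz": 0, "hand": -1},
    {"x": 0.031, "y": 0, "z": -0.048, "wx": 0, "wy": 0, "wz": 0, "hand": -1},
    {"x": 0.034, "y": 0, "z": -0.046, "wx": 0, "wy": 0, "wz": 0, "hand": -1},
    {"x": 0.036, "y": 0, "z": -0.044, "wx": 0, "wy": 0, "wz": 0, "hand": -1},
    {"x": 0.039, "y": 0, "z": -0.042, "wx": 0, "wy": 0, "wz": 0, "hand": -1},
    {"x": 0.041, "y": 0, "z": -0.04, "wx": 0, "wy": 0, "wz": 0, "hand": -1},
    {"x": 0.043, "y": 0, "z": -0.037, "wx": 0, "wy": 0, "wz": 0, "hand": -1},
    {"x": 0.045, "y": 0, "z": -0.034, "wx": 0, "wy": 0, "wz": 0, "hand": -1},
    {"x": 0.047, "y": 0, "z": -0.032, "wx": 0, "wy": 0, "wz": 0, "hand": -1},
  ],
)

```text
time: 3.48
tool_pos: [0.5103, -0.2677, 0.1725]
tool_rot: [0.004, 0.998, 0.063, -0.001]
contact_force: [-3.9, -10.3, -1.4]
gripper_width: 0.297
grasp_force: 59.5
```

```bash
python3 -c "
from h import *
a=.711;x=-.14*np.cos(a)+.043*np.sin(a)+.1334;z=.14*np.sin(a)+.043*np.cos(a)-.0604
go(np.array([.4563+.992*x,-.2740+.1265*x,.108+z]),.127)"
```

```text
t 3.48 pos [ 0.5103 -0.2677  0.1725] F [ -3.9 -10.3  -1.4] w 0.297 g 59.5
shift now [ 0.007 -0.004  0.006] after turn [ 0.007 -0.004  0.006] turn [ 0.01   0.004 -0.001]
```

>>> send_rows(
  rows=[
    {"x": 0.049, "y": 0.005, "z": -0.029, "wx": 0, "wy": 0, "wz": 0, "hand": -1},
    {"x": 0.051, "y": 0.005, "z": -0.026, "wx": 0, "wy": 0, "wz": 0, "hand": -1},
    {"x": 0.052, "y": 0.005, "z": -0.023, "wx": 0, "wy": 0, "wz": 0, "hand": -1},
    {"x": 0.053, "y": 0, "z": -0.02, "wx": 0, "wy": 0, "wz": 0, "hand": -1},
    {"x": 0.055, "y": 0, "z": -0.017, "wx": 0, "wy": 0, "wz": 0, "hand": -1},
    {"x": 0.055, "y": 0, "z": -0.014, "wx": 0, "wy": 0, "wz": 0, "hand": -1},
    {"x": 0.056, "y": 0, "z": -0.01, "wx": 0, "wy": 0, "wz": 0, "hand": -1},
    {"x": 0.057, "y": 0, "z": -0.007, "wx": 0, "wy": 0, "wz": 0, "hand": -1},
    {"x": 0.057, "y": 0, "z": -0.004, "wx": 0, "wy": 0, "wz": 0, "hand": -1},
    {"x": 0.057, "y": 0, "z": 0, "wx": 0, "wy": 0, "wz": 0, "hand": -1},
  ],
)

```text
time: 4.32
tool_pos: [0.5922, -0.258, 0.1968]
tool_rot: [0.002, 0.998, 0.063, 0.0]
contact_force: [-4.8, -3.7, 7.1]
gripper_width: 0.304
grasp_force: 61.0
```

```bash
python3 -c "
from h import *
a=1.296;x=-.14*np.cos(a)+.043*np.sin(a)+.1334;z=.14*np.sin(a)+.043*np.cos(a)-.0604
go(np.array([.4563+.992*x,-.2740+.1265*x,.108+z]),.127)
cv2.imwrite('pics/s2.png',grab_frame('scene')[40:220,150:360].repeat(3,0).repeat(3,1))"
```

```text
t 4.32 pos [ 0.5922 -0.258   0.1968] F [-4.8 -3.7  7.1] w 0.304 g 61.0
shift now [-0.    -0.009  0.019] after turn [-0.    -0.009  0.019] turn [ 0.006  0.    -0.001]
```

View pics/s2.png

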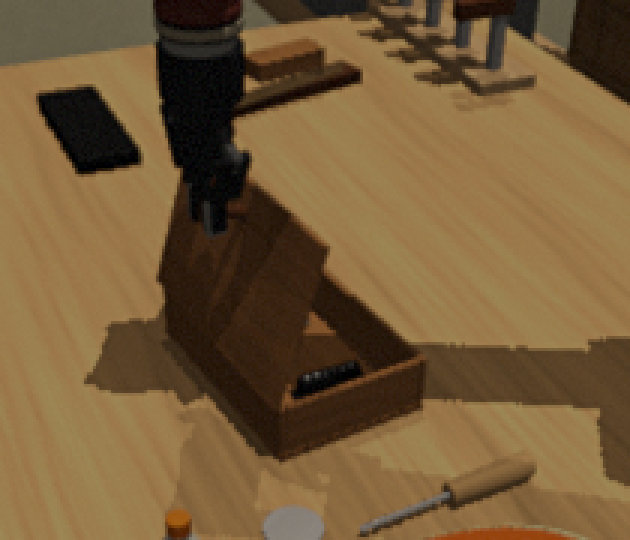

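The flap is up at about 70–75° with the fingers on the knob (crop 210,215). The slim black pickup is in the near +y half (crop 330,378), so the wide one must be in the -y half.

>>> send_rows(
  rows=[
    {"x": 0.057, "y": 0, "z": 0.003, "wx": 0, "wy": 0, "wz": 0, "hand": -1},
    {"x": 0.057, "y": 0, "z": 0.006, "wx": 0, "wy": 0, "wz": 0, "hand": -1},
    {"x": 0.056, "y": 0, "z": 0.01, "wx": 0, "wy": 0, "wz": 0, "hand": -1},
    {"x": 0.056, "y": 0, "z": 0.013, "wx": 0, "wy": 0, "wz": 0, "hand": -1},
    {"x": 0.055, "y": 0, "z": 0.016, "wx": 0, "wy": 0, "wz": 0, "hand": -1},
    {"x": 0.054, "y": 0, "z": 0.019, "wx": 0, "wy": 0, "wz": 0, "hand": -1},
    {"x": 0.052, "y": 0, "z": 0.022, "wx": 0, "wy": 0, "wz": 0, "hand": -1},
    {"x": 0.051, "y": 0, "z": 0.025, "wx": 0, "wy": 0, "wz": 0, "hand": -1},
    {"x": 0.03, "y": 0, "z": 0.018, "wx": 0, "wy": 0, "wz": 0, "hand": -1},
    {"x": 0, "y": 0, "z": 0, "wx": 0, "wy": 0, "wz": 0, "hand": -1},
  ],
)

```text
time: 5.2
tool_pos: [0.6644, -0.2495, 0.1779]
tool_rot: [0.003, 0.998, 0.063, 0.003]
contact_force: [3.2, -4.7, 5.6]
gripper_width: 0.297
grasp_force: 61.3
```

```bash
python3 -c "
from h import *
a=1.88;x=-.14*np.cos(a)+.043*np.sin(a)+.1334;z=.14*np.sin(a)+.043*np.cos(a)-.0604
go(np.array([.4563+.992*x,-.2740+.1265*x,.108+z]),.127)"
```

```text
t 5.2 pos [ 0.6644 -0.2495  0.1779] F [ 3.2 -4.7  5.6] w 0.297 g 61.3
shift now [ 0.049 -0.014  0.067] after turn [ 0.05  -0.014  0.067] turn [ 0.009 -0.008 -0.   ]
```

>>> send_rows(
  rows=[
    {"x": 0.014, "y": 0, "z": 0.01, "wx": 0, "wy": 0, "wz": 0, "hand": -1},
    {"x": 0.014, "y": 0, "z": 0.01, "wx": 0, "wy": 0, "wz": 0, "hand": -1},
    {"x": 0.014, "y": 0, "z": 0.01, "wx": 0, "wy": 0, "wz": 0, "hand": -1},
    {"x": 0.013, "y": 0, "z": 0.01, "wx": 0, "wy": 0, "wz": 0, "hand": -1},
    {"x": 0, "y": 0, "z": 0, "wx": 0, "wy": 0, "wz": 0, "hand": -1},
    {"x": 0, "y": 0, "z": 0, "wx": 0, "wy": 0, "wz": 0, "hand": 0.3},
    {"x": 0, "y": 0, "z": 0, "wx": 0, "wy": 0, "wz": 0, "hand": 0.3},
    {"x": 0, "y": 0, "z": 0, "wx": 0, "wy": 0, "wz": 0, "hand": 0.3},
    {"x": 0, "y": 0, "z": 0, "wx": 0, "wy": 0, "wz": 0, "hand": 0.3},
    {"x": 0, "y": 0, "z": 0, "wx": 0, "wy": 0, "wz": 0, "hand": 0.3},
  ],
)

```text
time: 6.03
tool_pos: [0.6695, -0.2457, 0.167]
tool_rot: [-0.0, 0.998, 0.064, -0.001]
contact_force: [-0.1, 0.3, -0.2]
gripper_width: 0.648
grasp_force: 0.0
```

```bash
python3 -c "
from h import *
go(np.array([.505,-.267,.32]),.127)"
```

```text
t 6.03 pos [ 0.6695 -0.2457  0.167 ] F [-0.1  0.3 -0.2] w 0.648 g 0.0
shift now [-1.107e+00  1.000e-03 -1.019e+00] after turn [-1.106  0.002 -1.02 ] turn [-0.001  0.001  0.   ]
```

>>> send_rows(
  rows=[
    {"x": 0, "y": 0, "z": -0.1, "wx": 0, "wy": 0, "wz": 0, "hand": 0.3},
    {"x": 0, "y": 0, "z": -0.15, "wx": 0, "wy": 0, "wz": 0, "hand": 0.3},
    {"x": 0, "y": 0, "z": -0.2, "wx": 0, "wy": 0, "wz": 0, "hand": 0.3},
    {"x": 0, "y": 0, "z": -0.2, "wx": 0, "wy": 0, "wz": 0, "hand": 0.3},
    {"x": 0, "y": 0, "z": -0.2, "wx": 0, "wy": 0, "wz": 0, "hand": 0.3},
    {"x": 0, "y": 0, "z": -0.17, "wx": 0, "wy": 0, "wz": 0, "hand": 0.3},
    {"x": -0.12, "y": -0.18, "z": 0, "wx": 0, "wy": 0, "wz": 0, "hand": 0.3},
    {"x": -0.12, "y": -0.18, "z": 0, "wx": 0, "wy": 0, "wz": 0, "hand": 0.3},
    {"x": -0.12, "y": -0.18, "z": 0, "wx": 0, "wy": 0, "wz": 0, "hand": 0.3},
    {"x": -0.12, "y": -0.18, "z": 0, "wx": 0, "wy": 0, "wz": 0, "hand": 0.3},
  ],
)

```text
time: 6.87
tool_pos: [0.5838, -0.1471, 0.322]
tool_rot: [0.0, 0.998, 0.063, 0.001]
contact_force: [0.9, 0.6, 0.1]
gripper_width: 0.648
grasp_force: 0.0
```

>>> send_rows(
  rows=[
    {"x": -0.12, "y": -0.18, "z": 0, "wx": 0, "wy": 0, "wz": 0, "hand": 0.3},
    {"x": -0.12, "y": -0.18, "z": 0, "wx": 0, "wy": 0, "wz": 0, "hand": 0.3},
    {"x": -0.12, "y": -0.18, "z": 0, "wx": 0, "wy": 0, "wz": 0, "hand": 0.3},
    {"x": -0.12, "y": -0.18, "z": 0, "wx": 0, "wy": 0, "wz": 0, "hand": 0.3},
    {"x": -0.12, "y": -0.18, "z": 0, "wx": 0, "wy": 0, "wz": 0, "hand": 0.3},
    {"x": -0.12, "y": -0.18, "z": 0, "wx": 0, "wy": 0, "wz": 0, "hand": 0.3},
    {"x": 0, "y": 0, "z": 0, "wx": 0, "wy": 0, "wz": 0, "hand": 0.3},
    {"x": 0, "y": 0, "z": 0, "wx": 0, "wy": 0, "wz": 0, "hand": 0.3},
    {"x": 0, "y": 0, "z": 0, "wx": 0, "wy": 0, "wz": 0, "hand": 0.3},
    {"x": 0, "y": 0, "z": 0, "wx": 0, "wy": 0, "wz": 0, "hand": 0.3},
  ],
)

```text
time: 7.7
tool_pos: [0.4575, -0.0016, 0.3211]
tool_rot: [0.0, 0.998, 0.063, 0.0]
contact_force: [0.3, 0.2, -0.8]
gripper_width: 0.654
grasp_force: 0.0
```

```bash
python3 -c "
from h import *
T=grab_frame('top');cv2.imwrite('pics/t2.png',T);cv2.imwrite('pics/s3.png',grab_frame('scene'))
cv2.imwrite('pics/t2c.png',cv2.resize(T[130:280,260:440],None,fx=4,fy=4,interpolation=cv2.INTER_CUBIC))"
```

```text
(no output)
```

View pics/t2c.png

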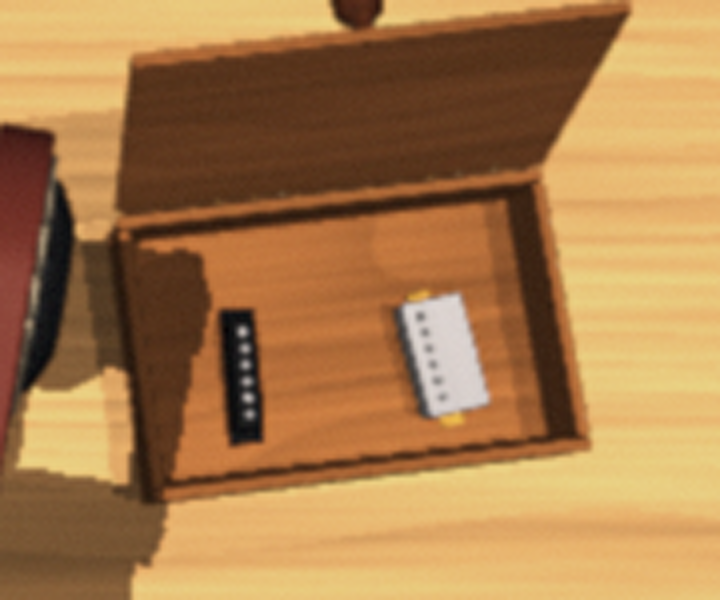

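The flap leans back, open. The wide pickup is at crop (445,355) and the slim one at (243,375). I measure the wide one by its bright mask on the plane z = 0.034.

```bash
python3 - <<'E'
from h import *
np.set_printoptions(precision=4,suppress=True)
T=cv2.imread("pics/t2.png");S=cv2.imread("pics/s3.png")
U=cv2.resize(T[130:280,260:440],None,fx=4,fy=4,interpolation=cv2.INTER_CUBIC).astype(int)
for th in(110,130,150):
    m=(U.min(2)>th);m[:, :360]=0;m[:,520:]=0;m[:250]=0;m[430:]=0
    for c in blobs(m,2000,20000):
        P=c[:,0]/4-.375+[260,130];W=np.array([plane("top",p,.034)[:2] for p in P],np.float32)
        r=cv2.minAreaRect(W);b=cv2.boxPoints(r);e=[b[1]-b[0],b[2]-b[1]];l=max(e,key=np.linalg.norm);l*=np.sign(l[0])
        print(th,r,"yaw",np.arctan2(l[1],l[0]))
c=np.array([.5045,-.2667]);bx=np.array([.992,.1265]);by=np.array([-.1265,.992])
w=np.array(r[0]);print("in box",(w-c)@bx,(w-c)@by)
# flap tip edge at top view crop (133,58),(628,8): cast on plane of each angle
for a in(1.8,1.9):
    zt=.0655+.17*np.sin(a);p=(plane("top",(260+133/4,130+60/4),zt)+plane("top",(260+628/4,130+8/4),zt))/2
    print(a,"tip dist beyond hinge",(p[:2]-[.5886,-.2555])@bx,"expected",-.17*np.cos(a))
go(np.array([*w,.15]),.127)
E
```

```text
110 ((0.4958060383796692, -0.3297802209854126), (0.07190371304750443, 0.03988264873623848), 12.64426326751709) yaw 0.2206838
130 ((0.4958876073360443, -0.32971078157424927), (0.070645771920681, 0.03844991698861122), 12.87590217590332) yaw 0.22472708
150 ((0.4959278106689453, -0.3298942744731903), (0.06910912692546844, 0.03741567209362984), 12.714690208435059) yaw 0.22191358
in box -0.016497687537264775 -0.06160433832702639
1.8 tip dist beyond hinge 0.047135845327068986 expected 0.03862435609782481
1.9 tip dist beyond hinge 0.048430151642419095 expected 0.05495922636679557
t 7.8 pos [ 0.4575 -0.0017  0.3207] F [-0.3 -0.6  0.6] w 0.651 g 0.0
shift now [-0.02   2.203  1.138] after turn [-0.023  2.203  1.138] turn [-0.     0.001 -0.001]
```

>>> send_rows(
  rows=[
    {"x": 0, "y": 0, "z": 0, "wx": 0, "wy": 0, "wz": -0.121, "hand": 0.3},
    {"x": -0.021, "y": 0.2, "z": 0, "wx": 0, "wy": 0, "wz": 0, "hand": 0.3},
    {"x": -0.021, "y": 0.2, "z": 0, "wx": 0, "wy": 0, "wz": 0, "hand": 0.3},
    {"x": -0.021, "y": 0.2, "z": 0, "wx": 0, "wy": 0, "wz": 0, "hand": 0.3},
    {"x": -0.021, "y": 0.2, "z": 0, "wx": 0, "wy": 0, "wz": 0, "hand": 0.3},
    {"x": -0.021, "y": 0.2, "z": 0, "wx": 0, "wy": 0, "wz": 0, "hand": 0.3},
    {"x": -0.021, "y": 0.2, "z": 0, "wx": 0, "wy": 0, "wz": 0, "hand": 0.3},
    {"x": -0.021, "y": 0.2, "z": 0, "wx": 0, "wy": 0, "wz": 0, "hand": 0.3},
    {"x": -0.021, "y": 0.2, "z": 0, "wx": 0, "wy": 0, "wz": 0, "hand": 0.3},
    {"x": -0.021, "y": 0.2, "z": 0, "wx": 0, "wy": 0, "wz": 0, "hand": 0.3},
  ],
)

```text
time: 8.63
tool_pos: [0.4888, -0.2731, 0.3202]
tool_rot: [-0.0, 0.994, 0.11, -0.0]
contact_force: [0.4, 0.9, 0.1]
gripper_width: 0.65
grasp_force: 0.0
```

>>> send_rows(
  rows=[
    {"x": -0.021, "y": 0.2, "z": 0, "wx": 0, "wy": 0, "wz": 0, "hand": 0.3},
    {"x": -0.021, "y": 0.19, "z": 0, "wx": 0, "wy": 0, "wz": 0, "hand": 0.3},
    {"x": 0, "y": 0, "z": 0.2, "wx": 0, "wy": 0, "wz": 0, "hand": 0.3},
    {"x": 0, "y": 0, "z": 0.2, "wx": 0, "wy": 0, "wz": 0, "hand": 0.3},
    {"x": 0, "y": 0, "z": 0.2, "wx": 0, "wy": 0, "wz": 0, "hand": 0.3},
    {"x": 0, "y": 0, "z": 0.2, "wx": 0, "wy": 0, "wz": 0, "hand": 0.3},
    {"x": 0, "y": 0, "z": 0.2, "wx": 0, "wy": 0, "wz": 0, "hand": 0.3},
    {"x": 0, "y": 0, "z": 0.2, "wx": 0, "wy": 0, "wz": 0, "hand": 0.3},
    {"x": 0, "y": 0, "z": 0, "wx": 0, "wy": 0, "wz": 0, "hand": 0.3},
    {"x": 0, "y": 0, "z": 0, "wx": 0, "wy": 0, "wz": 0, "hand": 0.3},
  ],
)

```text
time: 9.47
tool_pos: [0.4944, -0.3288, 0.1384]
tool_rot: [-0.002, 0.994, 0.11, -0.002]
contact_force: [0.1, 0.0, 0.2]
gripper_width: 0.651
grasp_force: 0.0
```

```bash
python3 -c "
from h import *
go(np.array([.4959,-.3298,.013]),.222)
cv2.imwrite('pics/s4.png',grab_frame('scene')[60:220,170:370].repeat(3,0).repeat(3,1))"
```

```text
t 9.47 pos [ 0.4944 -0.3288  0.1384] F [0.1 0.  0.2] w 0.651 g 0.0
shift now [0.011 0.012 0.836] after turn [0.008 0.009 0.836] turn [-0.005  0.004 -0.001]
```

View pics/s4.png

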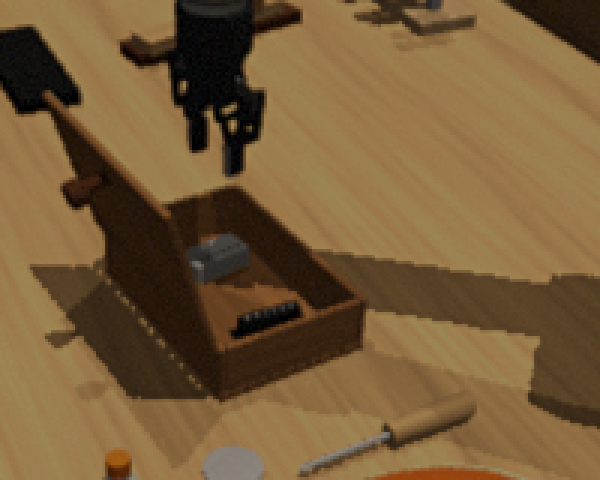

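The fingers are over the wide pickup (crop 215,258) and the flap is leaning back. I descend into the box.

>>> send_rows(
  rows=[
    {"x": 0.009, "y": 0.009, "z": 0.1, "wx": 0, "wy": 0, "wz": 0, "hand": 0.3},
    {"x": 0, "y": 0, "z": 0.12, "wx": 0, "wy": 0, "wz": 0, "hand": 0.3},
    {"x": 0, "y": 0, "z": 0.12, "wx": 0, "wy": 0, "wz": 0, "hand": 0.3},
    {"x": 0, "y": 0, "z": 0.12, "wx": 0, "wy": 0, "wz": 0, "hand": 0.3},
    {"x": 0, "y": 0, "z": 0.12, "wx": 0, "wy": 0, "wz": 0, "hand": 0.3},
    {"x": 0, "y": 0, "z": 0.12, "wx": 0, "wy": 0, "wz": 0, "hand": 0.3},
    {"x": 0, "y": 0, "z": 0.08, "wx": 0, "wy": 0, "wz": 0, "hand": 0.3},
    {"x": 0, "y": 0, "z": 0.045, "wx": 0, "wy": 0, "wz": 0, "hand": 0.3},
    {"x": 0, "y": 0, "z": 0, "wx": 0, "wy": 0, "wz": 0, "hand": 0.3},
    {"x": 0, "y": 0, "z": 0, "wx": 0, "wy": 0, "wz": 0, "hand": 0.3},
  ],
)

```text
time: 10.35
tool_pos: [0.4981, -0.3309, 0.0183]
tool_rot: [0.001, 0.994, 0.111, 0.001]
contact_force: [0.6, -0.0, 0.3]
gripper_width: 0.655
grasp_force: 0.0
```

```bash
python3 -c "
from h import *
go(np.array([.4959,-.3298,.013]),.222)"
```

```text
t 10.35 pos [ 0.4981 -0.3309  0.0183] F [ 0.6 -0.   0.3] w 0.655 g 0.0
shift now [-0.013 -0.01   0.035] after turn [-0.013 -0.01   0.035] turn [ 0.002 -0.001  0.   ]
```

>>> send_rows(
  rows=[
    {"x": -0.01, "y": -0.008, "z": 0.03, "wx": 0, "wy": 0, "wz": 0, "hand": 0.3},
    {"x": 0, "y": 0, "z": 0, "wx": 0, "wy": 0, "wz": 0, "hand": -1},
    {"x": 0, "y": 0, "z": 0, "wx": 0, "wy": 0, "wz": 0, "hand": -1},
    {"x": 0, "y": 0, "z": 0, "wx": 0, "wy": 0, "wz": 0, "hand": -1},
    {"x": 0, "y": 0, "z": 0, "wx": 0, "wy": 0, "wz": 0, "hand": -1},
    {"x": 0, "y": 0, "z": 0, "wx": 0, "wy": 0, "wz": 0, "hand": -1},
    {"x": 0, "y": 0, "z": 0, "wx": 0, "wy": 0, "wz": 0, "hand": -1},
    {"x": 0, "y": 0, "z": -0.03, "wx": 0, "wy": 0, "wz": 0, "hand": -1},
    {"x": 0, "y": 0, "z": -0.06, "wx": 0, "wy": 0, "wz": 0, "hand": -1},
    {"x": 0, "y": 0, "z": -0.1, "wx": 0, "wy": 0, "wz": 0, "hand": -1},
  ],
)

```text
time: 11.18
tool_pos: [0.4938, -0.3278, 0.0391]
tool_rot: [-0.002, 0.994, 0.111, -0.002]
contact_force: [0.1, 0.2, -1.3]
gripper_width: 0.429
grasp_force: 61.5
```

>>> send_rows(
  rows=[
    {"x": 0, "y": 0, "z": -0.13, "wx": 0, "wy": 0, "wz": 0, "hand": -1},
    {"x": 0, "y": 0, "z": -0.17, "wx": 0, "wy": 0, "wz": 0, "hand": -1},
    {"x": 0, "y": 0, "z": -0.17, "wx": 0, "wy": 0, "wz": 0, "hand": -1},
    {"x": 0, "y": 0, "z": -0.17, "wx": 0, "wy": 0, "wz": 0, "hand": -1},
    {"x": 0, "y": 0, "z": -0.17, "wx": 0, "wy": 0, "wz": 0, "hand": -1},
    {"x": 0, "y": 0, "z": -0.17, "wx": 0, "wy": 0, "wz": 0, "hand": -1},
    {"x": 0, "y": 0, "z": -0.17, "wx": 0, "wy": 0, "wz": 0, "hand": -1},
    {"x": 0, "y": 0, "z": -0.12, "wx": 0, "wy": 0, "wz": 0, "hand": -1},
    {"x": 0, "y": 0, "z": 0, "wx": 0, "wy": 0, "wz": 0, "hand": -1},
    {"x": 0, "y": 0, "z": 0, "wx": 0, "wy": 0, "wz": 0, "hand": -1},
  ],
)

```text
time: 12.02
tool_pos: [0.4958, -0.3294, 0.2324]
tool_rot: [0.001, 0.994, 0.111, 0.001]
contact_force: [-0.8, -0.2, -1.8]
gripper_width: 0.427
grasp_force: 61.6
```

```bash
python3 -c "
from h import *
go(np.array([.541,.2278,.2]),.04)"
```

```text
t 12.02 pos [ 0.4958 -0.3294  0.2324] F [-0.8 -0.2 -1.8] w 0.427 g 61.6
shift now [ 1.112 -3.557  0.212] after turn [ 0.45  -3.7    0.216] turn [ 0.002 -0.002  0.232]
```

>>> send_rows(
  rows=[
    {"x": 0, "y": 0, "z": 0, "wx": 0, "wy": 0, "wz": 0.116, "hand": -1},
    {"x": 0, "y": 0, "z": 0, "wx": 0, "wy": 0, "wz": 0.116, "hand": -1},
    {"x": 0.02, "y": -0.1, "z": 0, "wx": 0, "wy": 0, "wz": 0, "hand": -1},
    {"x": 0.02, "y": -0.15, "z": 0, "wx": 0, "wy": 0, "wz": 0, "hand": -1},
    {"x": 0.02, "y": -0.19, "z": 0, "wx": 0, "wy": 0, "wz": 0, "hand": -1},
    {"x": 0.02, "y": -0.19, "z": 0, "wx": 0, "wy": 0, "wz": 0, "hand": -1},
    {"x": 0.02, "y": -0.19, "z": 0, "wx": 0, "wy": 0, "wz": 0, "hand": -1},
    {"x": 0.02, "y": -0.19, "z": 0, "wx": 0, "wy": 0, "wz": 0, "hand": -1},
    {"x": 0.02, "y": -0.19, "z": 0, "wx": 0, "wy": 0, "wz": 0, "hand": -1},
    {"x": 0.02, "y": -0.19, "z": 0, "wx": 0, "wy": 0, "wz": 0, "hand": -1},
  ],
)

```text
time: 12.85
tool_pos: [0.5099, -0.1174, 0.229]
tool_rot: [-0.001, 1.0, 0.021, -0.002]
contact_force: [0.6, 1.0, -0.9]
gripper_width: 0.432
grasp_force: 61.6
```

>>> send_rows(
  rows=[
    {"x": 0.03, "y": -0.19, "z": 0, "wx": 0, "wy": 0, "wz": 0, "hand": -1},
    {"x": 0.03, "y": -0.19, "z": 0, "wx": 0, "wy": 0, "wz": 0, "hand": -1},
    {"x": 0.03, "y": -0.19, "z": 0, "wx": 0, "wy": 0, "wz": 0, "hand": -1},
    {"x": 0.03, "y": -0.19, "z": 0, "wx": 0, "wy": 0, "wz": 0, "hand": -1},
    {"x": 0.03, "y": -0.19, "z": 0, "wx": 0, "wy": 0, "wz": 0, "hand": -1},
    {"x": 0.03, "y": -0.19, "z": 0, "wx": 0, "wy": 0, "wz": 0, "hand": -1},
    {"x": 0.03, "y": -0.19, "z": 0, "wx": 0, "wy": 0, "wz": 0, "hand": -1},
    {"x": 0.03, "y": -0.19, "z": 0, "wx": 0, "wy": 0, "wz": 0, "hand": -1},
    {"x": 0.03, "y": -0.19, "z": 0, "wx": 0, "wy": 0, "wz": 0, "hand": -1},
    {"x": 0.02, "y": -0.19, "z": 0, "wx": 0, "wy": 0, "wz": 0, "hand": -1},
  ],
)

```text
time: 13.68
tool_pos: [0.5417, 0.1685, 0.229]
tool_rot: [0.0, 1.0, 0.021, -0.002]
contact_force: [0.4, 0.8, -1.5]
gripper_width: 0.43
grasp_force: 61.6
```

```bash
python3 -c "
from h import *
go(np.array([.541,.2278,.2]),.04)"
```

```text
t 13.68 pos [0.5417 0.1685 0.229 ] F [ 0.4  0.8 -1.5] w 0.43 g 61.6
shift now [ 0.013 -0.395  0.193] after turn [ 0.011 -0.395  0.193] turn [0.    0.005 0.003]
```

>>> send_rows(
  rows=[
    {"x": 0.006, "y": -0.15, "z": 0, "wx": 0, "wy": 0, "wz": 0, "hand": -1},
    {"x": 0.005, "y": -0.12, "z": 0, "wx": 0, "wy": 0, "wz": 0, "hand": -1},
    {"x": 0, "y": -0.08, "z": 0, "wx": 0, "wy": 0, "wz": 0, "hand": -1},
    {"x": 0, "y": -0.045, "z": 0.05, "wx": 0, "wy": 0, "wz": 0, "hand": -1},
    {"x": 0, "y": 0, "z": 0.13, "wx": 0, "wy": 0, "wz": 0, "hand": -1},
    {"x": 0, "y": 0, "z": 0.16, "wx": 0, "wy": 0, "wz": 0, "hand": -1},
    {"x": 0, "y": 0, "z": 0.16, "wx": 0, "wy": 0, "wz": 0, "hand": -1},
    {"x": 0, "y": 0, "z": 0.1, "wx": 0, "wy": 0, "wz": 0, "hand": -1},
    {"x": 0, "y": 0, "z": 0, "wx": 0, "wy": 0, "wz": 0, "hand": -1},
    {"x": 0, "y": 0, "z": 0, "wx": 0, "wy": 0, "wz": 0, "hand": -1},
  ],
)

```text
time: 14.52
tool_pos: [0.5412, 0.225, 0.1394]
tool_rot: [0.001, 1.0, 0.02, -0.002]
contact_force: [0.2, 0.1, 1.1]
gripper_width: 0.428
grasp_force: 61.5
```

```bash
python3 -c "
from h import *
go(np.array([.541,.2278,.09]),.04)
S=grab_frame('scene');T=grab_frame('top');cv2.imwrite('pics/s5.png',S);cv2.imwrite('pics/t5.png',T)
a=cv2.resize(S[200:330,230:400],None,fx=3.5,fy=3.5,interpolation=cv2.INTER_CUBIC);b=cv2.resize(T[150:250,80:250],None,fx=3.5,fy=3.5)[:140*1]
cv2.imwrite('pics/c5.png',np.vstack([a,b]))"
```

```text
t 14.52 pos [0.5412 0.225  0.1394] F [0.2 0.1 1.1] w 0.428 g 61.5
shift now [ 0.    -0.019  0.329] after turn [-0.001 -0.019  0.329] turn [ 0.001  0.005 -0.   ]
```

View pics/c5.png

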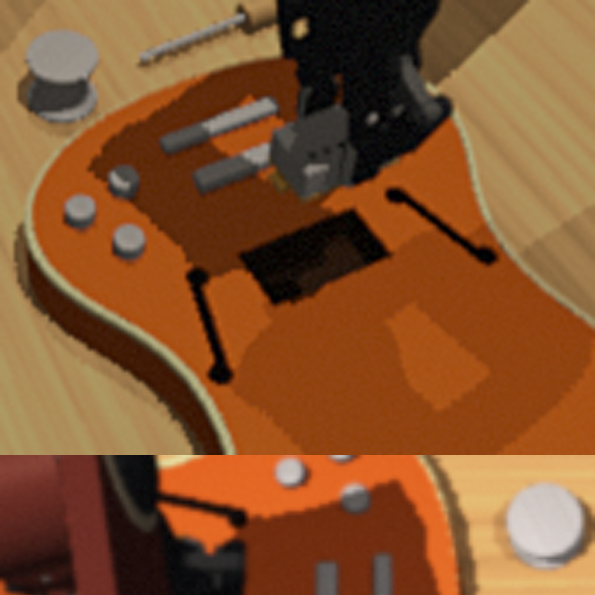

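The pickup is held level above the hole, with its cover at crop (315,150). The hole's corners in the scene crop are about (240,255), (352,208), (390,255) and (277,305). I cross-check the hole from this view and project the expected pickup corners.

```bash
python3 - <<'E'
from h import *
np.set_printoptions(precision=4,suppress=True)
P=[(240,255),(352,208),(390,255),(277,305)]
W=np.array([plane("scene",(230+x/3.5-.4,200+y/3.5-.4),.045)[:2] for x,y in P]);print(W,W.mean(0))
print("long edges yaw",[np.arctan2(*(W[i]-W[j])[::-1]) for i,j in((0,1),(3,2))])
c=calibration("scene");p=manip.state()["tool_pos"];b=p[2]-.0055
Rz=Ro.from_euler("z",.04)
for q in((.035,.019,26),(.035,-.019,26),(.035,.019,0),(-.035,.019,26),(.042,.007,1.5)):
    X=Rz.apply([q[0],q[1],0])+[p[0],p[1],b+q[2]/1000];v=c["camera_matrix"]@(c["R"]@X+c["t"]);v=v[:2]/v[2];print(q,((v-[229.6,199.6])*3.5).round(0))
E
```

```text
[[0.5832 0.2075]
 [0.497  0.2039]
 [0.4956 0.2455]
 [0.5807 0.2492]] [0.5391 0.2265]
long edges yaw [np.float64(0.0416397413644968), np.float64(0.04370152655495641)]
(0.035, 0.019, 26) [303. 174.]
(0.035, -0.019, 26) [266. 128.]
(0.035, 0.019, 0) [297. 204.]
(-0.035, 0.019, 26) [405. 133.]
(0.042, 0.007, 1.5) [276. 191.]
```

>>> send_rows(
  rows=[
    {"x": 0, "y": -0.015, "z": 0.05, "wx": 0, "wy": 0, "wz": 0, "hand": -1},
    {"x": 0, "y": 0, "z": 0.08, "wx": 0, "wy": 0, "wz": 0, "hand": -1},
    {"x": 0, "y": 0, "z": 0.08, "wx": 0, "wy": 0, "wz": 0, "hand": -1},
    {"x": 0, "y": 0, "z": 0.07, "wx": 0, "wy": 0, "wz": 0, "hand": -1},
    {"x": 0, "y": 0, "z": 0.04, "wx": 0, "wy": 0, "wz": 0, "hand": -1},
    {"x": 0, "y": 0, "z": 0, "wx": 0, "wy": 0, "wz": 0, "hand": -1},
    {"x": 0, "y": 0, "z": 0, "wx": 0, "wy": 0, "wz": 0, "hand": -1},
    {"x": 0, "y": 0, "z": 0, "wx": 0, "wy": 0, "wz": 0, "hand": -1},
    {"x": 0, "y": 0, "z": 0, "wx": 0, "wy": 0, "wz": 0, "hand": -1},
    {"x": 0, "y": 0, "z": 0, "wx": 0, "wy": 0, "wz": 0, "hand": -1},
  ],
)

```text
time: 15.45
tool_pos: [0.5431, 0.2282, 0.0943]
tool_rot: [-0.0, 1.0, 0.02, 0.001]
contact_force: [0.2, -0.8, -1.1]
gripper_width: 0.429
grasp_force: 61.5
```

```bash
python3 - <<'E'
from h import *
go(np.array([.540,.2272,.09]),.042)
S=grab_frame('scene');cv2.imwrite('pics/s6.png',S)
cv2.imwrite('pics/c6.png',cv2.resize(S[220:300,280:380],None,fx=7,fy=7,interpolation=cv2.INTER_CUBIC))
c=calibration("scene");p=manip.state()["tool_pos"];b=p[2]-.0055
Rz=Ro.from_euler("z",.042)
for q in((.035,.019,26),(.035,-.019,26),(.035,.019,0),(.035,-.019,0),(-.035,.019,26),(-.035,.019,0),(.042,.007,3),(.042,-.007,3),(-.042,.007,3)):
    X=Rz.apply([q[0],q[1],0])+[p[0],p[1],b+q[2]/1000];v=c["camera_matrix"]@(c["R"]@X+c["t"]);v=v[:2]/v[2];print(q,((v-[279.57,219.57])*7).round(0))
E
```

```text
t 15.45 pos [0.5431 0.2282 0.0943] F [ 0.2 -0.8 -1.1] w 0.429 g 61.5
shift now [-0.021  0.006  0.029] after turn [-0.021  0.006  0.029] turn [-0.    -0.002 -0.003]
(0.035, 0.019, 26) [241. 323.]
(0.035, -0.019, 26) [170. 231.]
(0.035, 0.019, 0) [230. 378.]
(0.035, -0.019, 0) [161. 286.]
(-0.035, 0.019, 26) [437. 240.]
(-0.035, 0.019, 0) [423. 295.]
(0.042, 0.007, 3) [189. 350.]
(0.042, -0.007, 3) [164. 316.]
(-0.042, 0.007, 3) [419. 253.]
```

View pics/c6.png

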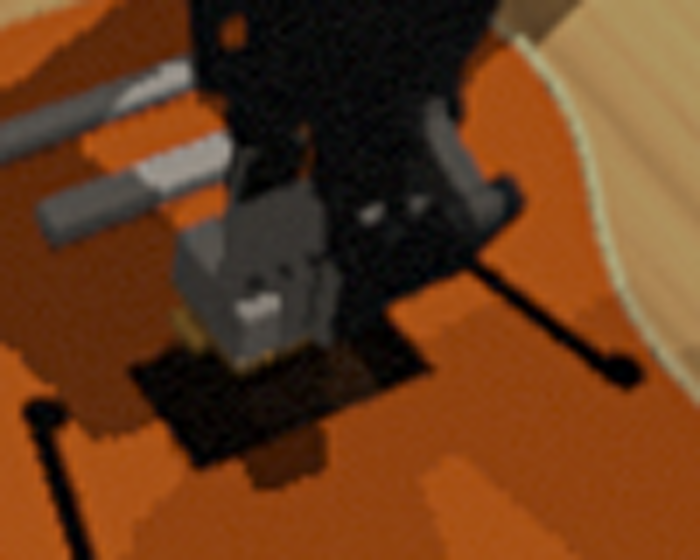

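The pickup's corners (175,232) and (238,365) agree with the prediction to about 1–2 px, so it is level, aligned and centred. I lower it slightly, settle and verify.

>>> send_rows(
  rows=[
    {"x": -0.007, "y": 0, "z": 0.02, "wx": 0, "wy": 0, "wz": 0, "hand": -1},
    {"x": 0, "y": 0, "z": 0.02, "wx": 0, "wy": 0, "wz": 0, "hand": -1},
    {"x": 0, "y": 0, "z": 0.02, "wx": 0, "wy": 0, "wz": 0, "hand": -1},
    {"x": 0, "y": 0, "z": 0, "wx": 0, "wy": 0, "wz": 0, "hand": -1},
    {"x": 0, "y": 0, "z": 0, "wx": 0, "wy": 0, "wz": 0, "hand": -1},
    {"x": 0, "y": 0, "z": 0, "wx": 0, "wy": 0, "wz": 0, "hand": -1},
    {"x": 0, "y": 0, "z": 0, "wx": 0, "wy": 0, "wz": 0, "hand": -1},
    {"x": 0, "y": 0, "z": 0, "wx": 0, "wy": 0, "wz": 0, "hand": -1},
    {"x": 0, "y": 0, "z": 0, "wx": 0, "wy": 0, "wz": 0, "hand": -1},
    {"x": 0, "y": 0, "z": 0, "wx": 0, "wy": 0, "wz": 0, "hand": -1},
  ],
)

```text
time: 16.33
tool_pos: [0.5415, 0.228, 0.0846]
tool_rot: [-0.0, 1.0, 0.02, 0.0]
contact_force: [0.4, -0.2, -1.1]
gripper_width: 0.431
grasp_force: 61.5
```

```bash
python3 - <<'E'
from h import *
S=grab_frame('scene');cv2.imwrite('pics/s7.png',S)
P=[]
for i in range(6): grab_frame('top');P.append(manip.state()["tool_pos"])
print(np.mean(P,0));go(np.array([.540,.2272,.085]),.042)
E
```

```text
[0.54146506 0.22799041 0.08446835]
t 16.68 pos [0.5414 0.228  0.0845] F [-0.4 -0.5 -1.6] w 0.433 g 61.5
shift now [-0.01   0.005 -0.004] after turn [-0.01   0.005 -0.004] turn [ 0.     0.    -0.003]
```

View pics/s7.png

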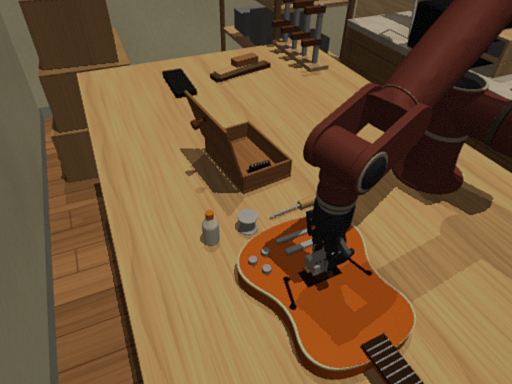

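The flap is open (200,115) and the slim pickup is still in the box (258,166). The spool, bottle and screwdriver have not moved, and the wide pickup is held over the hole (318,265). I hand in.

```bash
python3 -c "
from plant import job_done
print(job_done())"
```

```text
the job is handed in; nothing more can be done
None
```

The job is handed in: the flap is left open at about 1.86 rad, and the wide pickup is held cover up about 3–4 cm above the hole, lined up to about 2 mm. The slim pickup is still in the box, and the other things look unmoved.

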